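Portion three walnuts and put them on the balance

ROBOT

A 6-joint arm with a two-finger parallel gripper is mounted at the origin on the work surface. World frame = base frame: x ahead of the robot, y to its left, z up, the work surface at z = 0. Lengths are in m, angles in rad, forces in N, time in s.
With the tool pointing down it reaches from about 0.375 to 0.975 m from the base axis. Payload 3.8 kg.
Tool frame: the origin (TCP) lies midway between the tips of the shut fingers; the grasp point (between the pads) lies 19 mm behind it; z points along the fingers, y is the line along which they close (so a half turn about z gives the same grasp; the last joint's range is limited). The gripper opens to 85 mm and grips with 20 to 120 N. Pads are 22 mm wide; open, the fingers measure 114 mm over their backs; the gripper's body (76 mm by 85 mm) begins 54 mm behind the grasp point. The pads swing forward as they close: fully open they stand 13 mm farther back than shut.
Start: joints at [1.285, 0.264, 1.604, -0, 1.274, -0.037], TCP at [0.166, 0.654, 0.208] pointing down, gripper open.
Joint ranges: [-2.63, 2.63], [-0.94, 2.18], [0.31, 2.57], [-1.31, 4.45], [0, 2.66], [-2.55, 2.55]. Speed limits (rad/s): [2.57, 2.57, 3.14, 3.14, 3.14, 3.14].

INTERFACE

Orientations are given as a rotation vector (axis times angle).
In Python, from workcell import read_state, vision, ticket gives the robot as it stands. The module is installed in compiled form; this text tells all that it offers.
- The arm moves only by the tool jog_arm, never from a script. Its arguments are lists of equal length, an entry for each row: "turn": the turn, a rotation vector about the tool's x, y, z in rad, a list of three; "delta_pos": the shift along the tool's x, y, z in m, a list of three; "gripper": the finger opening in m, from 0 to 0.0854. In form: {"turn": [[rx, ry, rz], ...], "delta_pos": [[dx, dy, dz], ...], "gripper": [gripper, ...]}. A call has 1 to 20 rows; each row shifts and turns the commanded pose from where the row before left it, along the tool's axes as they then stand; what a row does not reach is not made up. A row lasts 1/12 s, in which the tool goes at most 41.7 mm and 7.16 degrees, less where a joint would pass 70% of its speed; a pose out of reach is approached as far as the arm can. A call with a gripper value outside its range is refused whole. The fingers move at their own pace and stop on an object; "grip_force" is the grip in N (left out, the last holds). Time passes only in rows, so rows that do not move let the fingers close. It gives the time, the measured TCP pose, the force, the opening and the grip force at its end, in the units of the state.
- read_state(): the state, without advancing time (a new reading comes with each control period).
- vision.read_camera(name): name is "side" or "top"; returns the picture (400x640x3 uint8, red, green, blue); there is no depth.
- vision.calibration(name): a dict with "vfov" (degrees; the focal length in pixels is half the picture's height over the tangent of half this angle, whatever the lens; pixels are square), "cx", "cy" (the principal point, pixels), "dist" ([k1, k2, p1, p2, k3] as OpenCV has them; the pictures are not rectified), "R" (3x3) and "t" (3): a world point X has camera coordinates R X + t. Camera axes: x right, y down, z forward; pixel columns grow to the right and rows downward; lengths in m; the calibration is good to about 2 mm. A picture is of the moment at which its call begins. calibration takes no time and is no camera call.
- ticket.finish_job(): hands the job in; it is judged then, once.
The state is a dict: "time": time; "q": joint angles; "joint_vel": joint speeds; "joint_torque": joint torques, N m; "tool_pos": TCP position; "tcp_rot": TCP orientation; "wrist_force": force on the tool from outside, world axes, zero at the start; "torque": the same for the moment, N m; "width": opening from 0.0 (shut) to 1.0 (fully open); "grip_force": force on a finger pad.
Only numpy, scipy, OpenCV 4.12 (cv2) and the standard library are available. Lean on these libraries where they do the work, as an engineer would, in place of code of your own. Each camera call takes 0.05 s, during which the arm holds its last target. There are 200 camera calls.

TASK

Stand the handled porcelain dish on the nut dispenser's foot plate, centred under the chute, then turn the blue paddle knob clockwise exactly three clicks so that three walnuts, and no more, drop into the dish. Then lift the dish out by its handle and set it down level in the middle of the balance pan with all three nuts still in it. Spill nothing, and leave the other things on the bench alone.

Things in the scene. Friction and masses are not known exactly. Their poses are not given: they have to be found in the camera images.
- dispenser: Fixed gravity nut dispenser, 286 mm tall. Origin on the bench below the chute; front (knob side) faces its -x, its +y is to the LEFT of a person before it looking at the knob. White foot plate 8 mm thick, x -77 to +95, y +-65 mm. Behind, a pillar (x +65 to +95, y +-38 mm) carries the gearbox (x +22 to +95, y +-46, z 94 to 190 mm). Chute mouth 74 mm over the bench, 35 by 50 mm.
- drum (a point): Centre of the dispenser's clear drum with its paddle wheel, 140 mm over the bench, above the chute; same axes as the dispenser. Drum and chute reach 22 mm to front and back, 46 mm to left and right, from 74 to 190 mm over the bench. A clear square column of nuts (40 mm wide) stands on it, up to 286 mm with its cap. The axle runs forward from here, in a boss 34 mm thick that ends 52 mm out.
- chute (a point): Point on top of the foot plate (8 mm over the bench) straight below the chute; same axes as the dispenser. The dish's middle belongs here.
- knob_center (a point): Fixed point on the axle, mid-length of the blue knob, 140 mm over the bench, 87 mm before the chute's centre; axes as the dispenser. Knob: cross of 4 flat paddles, each to 50 mm from the axis, 6 mm thick, 32 mm long along the axle. At each click they rest as an X: the upper two end 36 mm over the axis, 36 mm left and right of it. Free above; the column's face is 67 mm behind.
- knob (a joint): Turn of the knob, rad; 0 at start, growing clockwise for a person before it (top goes to their right, the dispenser's -y). One click = 1.571 (quarter turn). A detent of up to 0.12 N m (about 4 N at a paddle) holds each click: pushed past half-way it snaps on to the next, let go sooner it springs back. Each click drops one nut at once. A stop bars turning back from the start.
- dish_center (a point): Centre (half-way up) of the loose white porcelain dish, a round casserole, 110 mm outer diameter at the rim, 80 mm at its flat foot, 45 mm tall, walls 4 mm, floor 6 mm thick, 170 g; so 22.5 mm over its underside. Its own +x points along its handle, z up.
- dish_handle (a point): Grip point in the dish's straight handle, 107 mm from the dish's axis along the dish's +x and 33 mm over its underside; same axes as the dish. The handle is a bar 16 mm wide and 14 mm high, level, that ends 38 mm farther out; free below it.
- balance: Fixed bench balance, white and grey, 235 mm (x) by 165 mm (y), 49 mm tall (55 mm at the display, on its -x end). Origin on the bench under its centre.
- pan (a point): Centre of the top of the balance's round steel pan (132 mm diameter, its top 62 mm over the bench); same axes as the balance. The pan is rigid.
- nut1: Round brown walnut, 30 mm diameter, about 12 g, origin at its centre; number 1 to fall from the dispenser.
- nut2: Round brown walnut, 30 mm diameter, about 12 g, origin at its centre; number 2 to fall from the dispenser.
- nut3: Round brown walnut, 30 mm diameter, about 12 g, origin at its centre; number 3 to fall from the dispenser.
- nut4: Round brown walnut, 30 mm diameter, about 12 g, origin at its centre; number 4 to fall from the dispenser.
- nut5: Round brown walnut, 30 mm diameter, about 12 g, origin at its centre; number 5 to fall from the dispenser.
- red_box: Bystander: red pipette-tip box with clear lid, 85 x 125 mm, 78 mm tall; origin under its centre.
- yellow_box: Bystander: white box of yellow pipette tips with clear lid, 85 x 125 mm, 78 mm tall; origin under its centre.
- amber_bottle: Bystander: amber bottle, 76 mm diameter, 170 mm tall; origin under its centre.
- weigh_boat: Bystander: black plastic weighing boat, 100 mm square, 26 mm tall; origin under its centre.
Mind the look-alikes: they are no part of the job. There is more than one size of the part that bears dish_center; the job needs the largest.

How it is judged:
By the outcome, as a careful person would: the job done as asked, in the order asked, and still so for the second after the job is handed in, with the robot touching nothing.
It also fails if it takes over 72 s, if anything falls off the work surface, if the arm or the gripper's body presses on something with over 40 N, if the wrist force passes 120 N, or if a joint passes its speed limit or range.

## Working session

There is one attempt and no reset: what is moved stays moved. The work goes in short steps, Python scripts to look and compute and a tool call to move; the robot and the scene stay as the last step left them, time stands still between calls to the robot, and variables do not carry over. Pictures are saved under pics/ and viewed, at most 10 in all, crops included, and the job is handed in when it is done.

Besides the shell and the picture viewer there is one more tool, called after "Request:" as name(argument=value, ...), one argument or row to a line, values as JSON. jog_arm: Moves the arm, as the interface text tells. Its arguments: {"type":"object","properties":{"turn":{"type":"array","items":{"type":"array","items":{"type":"number"}}},"delta_pos":{"type":"array","items":{"type":"array","items":{"type":"number"}}},"gripper":{"type":"array","items":{"type":"number"}},"grip_force":{"type":"number"}},"required":["turn","delta_pos","gripper"]}

```bash
mkdir -p pics
python3 - <<'E'
from workcell import read_state, vision
import cv2
for n in("side","top"):
    im=vision.read_camera(n); cv2.imwrite(f"pics/{n}0.png",im[:,:,::-1]); print(vision.calibration(n))
print(read_state())
E
```

```text
{'vfov': 51.36307955682594, 'cx': 313.9667427791746, 'cy': 197.7516670814786, 'dist': array([0.00188946, 0.        , 0.        , 0.        , 0.        ]), 'R': array([[ 0.87052269, -0.4919383 ,  0.01367311],
       [-0.25429213, -0.47342924, -0.84332691],
       [ 0.42133805,  0.73065824, -0.53722693]]), 't': array([-0.4558804 ,  0.29450508,  0.92695538])}
{'vfov': 55.754067909957925, 'cx': 317.58365861705374, 'cy': 194.96585221192322, 'dist': array([-0.03106727,  0.        ,  0.        ,  0.        ,  0.        ]), 'R': array([[-0.02362872, -0.99957217, -0.01723809],
       [-0.99389387,  0.02534648, -0.10738963],
       [ 0.10778061,  0.01459535, -0.99406756]]), 't': array([0.05480499, 0.56489124, 1.1051788 ])}
{'time': 0.1, 'q': array([ 1.28507971e+00,  2.64670184e-01,  1.60524142e+00,  3.02682616e-05,
        1.27370881e+00, -3.69004268e-02]), 'joint_vel': array([ 7.46047679e-05, -2.11151818e-03, -3.72038341e-03,  2.09964059e-03,
       -2.42260210e-03, -5.11497090e-04]), 'joint_torque': array([ 1.14855189e-03, -5.16695809e+01, -3.68596137e+01,  9.53271706e-05,
        6.02073502e-03,  2.63166896e-05]), 'tool_pos': array([0.16601432, 0.65353218, 0.20638957]), 'tcp_rot': array([-0.38980184, -3.11695741,  0.00313619]), 'wrist_force': array([ 0.95999875, -0.4715917 ,  0.118119  ]), 'torque': array([ 0.0037743 ,  0.01969898, -0.00353133]), 'grip_force': 0.0, 'width': 1.0001038848668258}
```

View pics/side0.png

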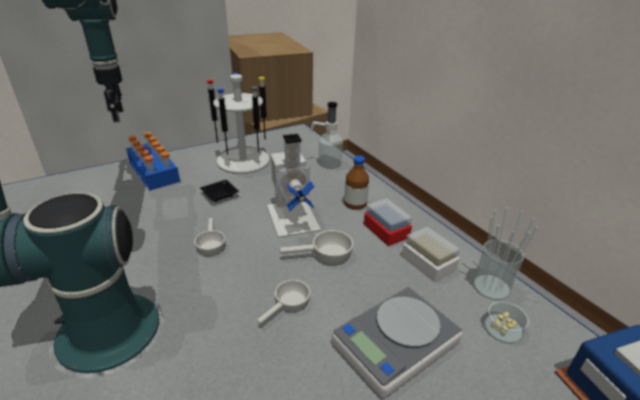

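View pics/top0.png

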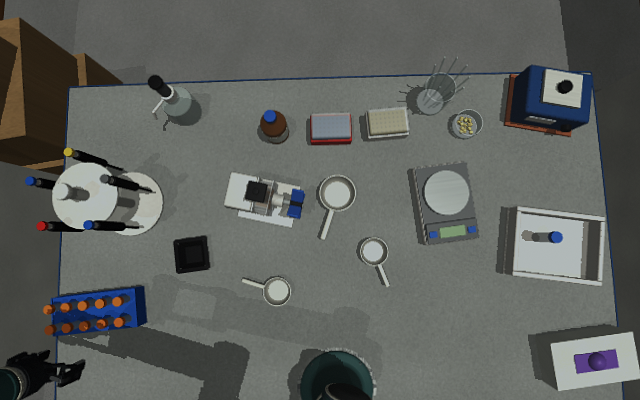

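```bash
cat > h.py <<'E'
import numpy as np, cv2
from workcell import read_state, vision
def cam(n):
    c=vision.calibration(n); f=200/np.tan(np.radians(c["vfov"])/2)
    return np.array([[f,0,c["cx"]],[0,f,c["cy"]],[0,0,1]]),np.array(c["dist"]),np.array(c["R"]),np.array(c["t"])
def ray(n,p):
    K,d,R,t=cam(n); u=cv2.undistortPoints(np.float64(p).reshape(-1,1,2),K,d).reshape(-1,2)
    return -R.T@t, np.c_[u,np.ones(len(u))]@R
def onplane(n,p,z):
    o,v=ray(n,p); return o+v*((z-o[2])/v[:,2:])
def proj(n,X):
    K,d,R,t=cam(n); return cv2.projectPoints(np.float64(X).reshape(-1,3),cv2.Rodrigues(R)[0],t,K,d)[0].reshape(-1,2)
def tri(ps,pt):
    A=np.zeros((3,3));b=np.zeros(3)
    for n,p in(("side",ps),("top",pt)):
        o,v=ray(n,[p]);v=v[0]/np.linalg.norm(v[0]);M=np.eye(3)-np.outer(v,v);A+=M;b+=M@o
    return np.linalg.solve(A,b)
E
python3 - <<'E'
from h import *
t=cv2.imread("pics/top0.png"); s=cv2.imread("pics/side0.png")
a=cv2.resize(t[140:260,215:485],None,fx=2.9,fy=2.9,interpolation=cv2.INTER_CUBIC)
b=cv2.resize(s[130:290,250:470],None,fx=1.6,fy=1.6,interpolation=cv2.INTER_CUBIC)
cv2.imwrite("pics/crop.png",np.vstack([a,np.hstack([b,np.zeros((b.shape[0],a.shape[1]-b.shape[1],3),np.uint8)])]))
for n,im in(("top",t),("side",s)):
    h=cv2.cvtColor(im,cv2.COLOR_BGR2HSV)
    m=((h[...,0]>100)&(h[...,0]<125)&(h[...,1]>150)).astype(np.uint8)
    k,l,st,c=cv2.connectedComponentsWithStats(m)
    print(n,"blue",[(st[i].tolist(),c[i].round(1).tolist()) for i in range(1,k) if st[i,4]>40])
    m=((h[...,1]<45)&(h[...,2]>165)).astype(np.uint8)
    k,l,st,c=cv2.connectedComponentsWithStats(m)
    print(n,"white",[(st[i].tolist(),c[i].round(1).tolist()) for i in range(1,k) if st[i,4]>150])
E
```

```text
top blue [([526, 66, 68, 58, 1587], [556.5, 98.7]), ([201, 80, 47, 2, 47], [224.0, 80.5]), ([65, 85, 48, 63, 121], [76.2, 104.3]), ([264, 110, 12, 12, 120], [269.6, 115.8]), ([597, 121, 6, 52, 56], [599.5, 146.1]), ([25, 176, 12, 9, 80], [30.3, 180.5]), ([291, 189, 14, 14, 146], [297.4, 195.5]), ([287, 205, 14, 13, 143], [294.1, 211.1]), ([83, 221, 11, 9, 79], [88.4, 224.7]), ([468, 226, 8, 7, 45], [471.5, 229.1]), ([59, 231, 3, 49, 59], [59.7, 252.5]), ([429, 232, 8, 6, 42], [432.7, 234.3]), ([551, 232, 11, 11, 102], [556.0, 236.7]), ([51, 282, 96, 82, 2332], [101.9, 309.4])]
top white [([543, 70, 40, 37, 951], [562.3, 88.4]), ([53, 163, 64, 66, 2730], [84.0, 195.2]), ([115, 173, 47, 62, 1143], [145.2, 205.2]), ([225, 173, 34, 37, 668], [237.8, 190.6]), ([425, 179, 41, 35, 555], [440.8, 201.8]), ([325, 182, 25, 25, 486], [336.8, 193.9]), ([238, 207, 55, 20, 384], [269.1, 217.6]), ([518, 207, 87, 14, 322], [562.7, 213.6]), ([514, 212, 70, 66, 3334], [548.9, 246.0]), ([599, 222, 6, 59, 181], [601.2, 249.8]), ([363, 242, 20, 19, 294], [372.6, 250.9]), ([513, 272, 89, 14, 317], [558.4, 278.3]), ([268, 280, 20, 20, 307], [277.7, 289.9]), ([551, 332, 89, 59, 3077], [594.9, 360.9])]
side blue [([128, 145, 51, 44, 920], [153.9, 171.3]), ([354, 156, 10, 8, 67], [358.7, 159.4]), ([301, 182, 12, 14, 78], [306.6, 188.8]), ([288, 186, 12, 24, 111], [293.4, 198.3]), ([344, 324, 10, 10, 65], [348.6, 328.7]), ([568, 326, 72, 74, 2592], [607.9, 363.8]), ([381, 363, 13, 11, 87], [386.7, 368.1])]
side white [([224, 94, 28, 15, 303], [238.1, 101.7]), ([217, 153, 51, 18, 407], [243.4, 163.8]), ([299, 203, 21, 27, 198], [309.1, 218.3]), ([268, 204, 24, 32, 283], [278.2, 221.2]), ([319, 244, 28, 11, 234], [332.2, 249.2]), ([280, 291, 26, 14, 264], [292.1, 297.8]), ([385, 333, 76, 56, 186], [420.9, 361.8]), ([619, 342, 21, 26, 292], [632.3, 352.7])]
```

View pics/crop.png

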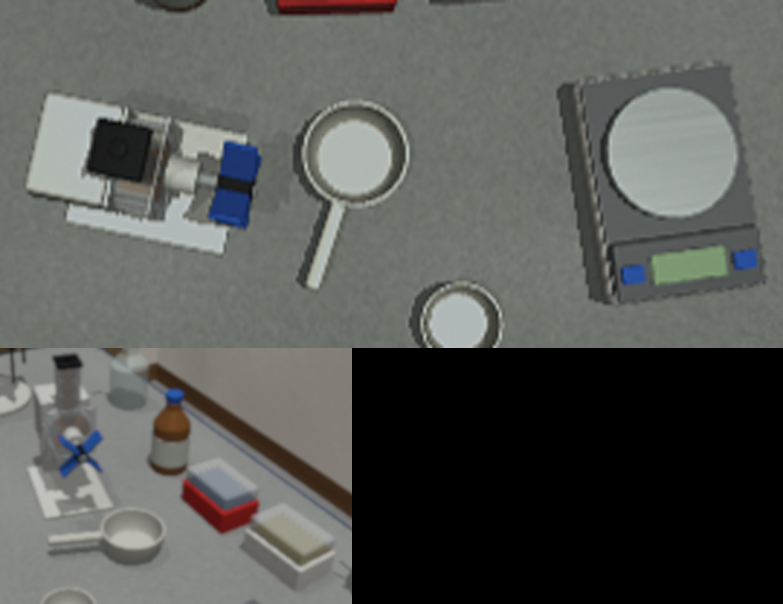

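```bash
cat > m.py <<'E'
from h import *
np.set_printoptions(precision=4,suppress=True)
C=lambda x,y:(215+(x-1.45)/2.9+.5-.0,140+(y-1.45)/2.9+.5)
t=cv2.imread("pics/top0.png"); h=cv2.cvtColor(t,cv2.COLOR_BGR2HSV)
fc=onplane("top",[C(246,134),C(223,252)],.008); print("front corners",fc,np.linalg.norm(fc[0]-fc[1]))
k=onplane("top",[(297.4,195.5),(294.1,211.1)],.160); print("paddles",k,k.mean(0))
print("knob tri",tri((299.3,194.3),(295.75,203.3)))
ax=fc[0]-fc[1]; ax/=np.linalg.norm(ax); # dispenser -y or +y
kd=k[0]-k[1];kd/=np.linalg.norm(kd)
for e in(ax,kd):
    # facing knob (looking along +x_d); left= +y_d = e
    print("e",e,"ang",np.degrees(np.arctan2(e[1],e[0])))
rim=onplane("top",[C(356,154),C(303,154),C(409,154),C(356,101),C(356,207),C(311,284),C(342,204)],.045); print("dish",rim, np.linalg.norm(rim[1]-rim[2]),np.linalg.norm(rim[3]-rim[4]))
print("handle",onplane("top",[C(311,288),C(339,206)],.040))
pan=onplane("top",[C(672,152),C(607,152),C(737,152)],.062); print("pan",pan,np.linalg.norm(pan[1]-pan[2]))
# refined: dish & pan by Hough-ish contours
g=cv2.GaussianBlur(cv2.resize(t,None,fx=4,fy=4,interpolation=cv2.INTER_CUBIC),(5,5),1)[...,1]
for (x,y,r) in((337.5,193,18.5),(446.7,192.4,22.3)):
    c=[]
    for a in np.linspace(0,2*np.pi,120,endpoint=False):
        rr=np.arange(r-4,r+4,.1); px=(x+rr*np.cos(a)+.5)*4-.5;py=(y+rr*np.sin(a)+.5)*4-.5
        v=cv2.remap(g,np.float32(px)[None],np.float32(py)[None],1)[0].astype(float)
        d=np.gradient(cv2.GaussianBlur(v[None],(9,1),2)[0]); i=d.argmin(); c.append((x+rr[i]*np.cos(a),y+rr[i]*np.sin(a)))
    e=cv2.fitEllipseAMS(np.float32(c)); print(e)
    z=.045 if r<20 else .062
    print(onplane("top",[e[0]],z), np.array(e[1])*1000*1.1/378/1000)
E
python3 m.py
```

```text
front corners [[0.597  0.0952 0.008 ]
 [0.4729 0.1217 0.008 ]] 0.1269727515057627
paddles [[0.552  0.0928 0.16  ]
 [0.5106 0.1023 0.16  ]] [0.5313 0.0976 0.16  ]
knob tri [0.5319 0.099  0.1446]
e [ 0.978  -0.2086  0.    ] ang -12.03766109817685
e [ 0.9746 -0.2239  0.    ] ang -12.94052415830066
dish [[ 0.5686 -0.0193  0.045 ]
 [ 0.57    0.0349  0.045 ]
 [ 0.5672 -0.0734  0.045 ]
 [ 0.6234 -0.0209  0.045 ]
 [ 0.5143 -0.0177  0.045 ]
 [ 0.4375  0.03    0.045 ]
 [ 0.5177 -0.0035  0.045 ]] 0.10836506302198648 0.10912251329994196
handle [[ 0.4335  0.0302  0.04  ]
 [ 0.5161 -0.0005  0.04  ]]
pan [[ 0.5606 -0.3364  0.062 ]
 [ 0.5622 -0.271   0.062 ]
 [ 0.5589 -0.402   0.062 ]] 0.13100376650709059
((337.2832336425781, 192.29739379882812), (36.25757598876953, 37.07804870605469), 103.08209991455078)
[[ 0.571  -0.0179  0.045 ]] [0.1055 0.1079]
((446.3627014160156, 192.17428588867188), (43.749332427978516, 45.28923416137695), 130.22317504882812)
[[ 0.5613 -0.3354  0.062 ]] [0.1273 0.1318]
```

Request:
jog_arm(
  turn=[
    [0,0,0.095],
    [0,0,0],
    [0,0,0],
    [0,0,0],
    [0,0,0],
    [0,0,0],
    [0,0,0],
    [0,0,0],
    [0,0,0],
    [0,0,0],
    [0,0,0],
    [0,0,0],
    [0,0,0],
    [0,0,0],
    [0,0,0],
    [0,0,0],
    [0,0,0],
    [0,0,0],
    [0,0,0],
    [0,0,0],
  ],
  delta_pos=[
    [0,0,0],
    [-0.0263,-0.0261,0.0045],
    [-0.0263,-0.0261,0.0045],
    [-0.0263,-0.0261,0.0045],
    [-0.0263,-0.0261,0.0045],
    [-0.0263,-0.0261,0.0045],
    [-0.0263,-0.0261,0.0045],
    [-0.0263,-0.0261,0.0045],
    [-0.0263,-0.0261,0.0045],
    [-0.0263,-0.0261,0.0045],
    [-0.0263,-0.0261,0.0045],
    [-0.0263,-0.0261,0.0045],
    [-0.0263,-0.0261,0.0045],
    [-0.0263,-0.0261,0.0045],
    [-0.0263,-0.0261,0.0045],
    [-0.0263,-0.0261,0.0045],
    [-0.0263,-0.0261,0.0045],
    [-0.0263,-0.0261,0.0045],
    [-0.0263,-0.0261,0.0045],
    [-0.0263,-0.0261,0.0045],
  ],
  gripper=[0.085,0.085,0.085,0.085,0.085,0.085,0.085,0.085,0.085,0.085,0.085,0.085,0.085,0.085,0.085,0.085,0.085,0.085,0.085,0.085],
  grip_force=80,
)

```text
time: 1.77
tool_pos: [0.4696, 0.017, 0.1217]
tcp_rot: [-0.538, -3.095, -0.0]
wrist_force: [1.4, 0.7, 0.2]
width: 0.998
grip_force: 0.0
```

```bash
cat > g.py <<'E'
import sys
from h import *
from scipy.spatial.transform import Rotation as Ro
np.set_printoptions(precision=4,suppress=True)
def go(target,th=None):
    s=read_state(); R=Ro.from_rotvec(s["tcp_rot"]).as_matrix(); p=s["tool_pos"]
    print("t",round(s["time"],2),"p",p,"xang",np.degrees(np.arctan2(R[1,0],R[0,0])).round(2),"z",R[:,2],"w",round(s["width"],3),"gf",round(s["grip_force"],1),"F",s["wrist_force"])
    if target is not None: print("tool delta",R.T@(np.array(target)-p))
if __name__=="__main__": go([float(a) for a in sys.argv[1:4]] if len(sys.argv)>3 else None)
E
python3 g.py 0.4685 0.0178 0.014
```

```text
t 1.77 p [0.4696 0.017  0.1217] xang 160.28 z [-0.0002  0.0001 -1.    ] w 0.998 gf 0.0 F [1.3609 0.6787 0.1891]
tool delta [0.0013 0.0004 0.1077]
```

Request:
jog_arm(
  turn=[
    [0,0,0],
    [0,0,0],
    [0,0,0],
    [0,0,0],
    [0,0,0],
    [0,0,0],
    [0,0,0],
    [0,0,0],
    [0,0,0],
    [0,0,0],
    [0,0,0],
    [0,0,0],
    [0,0,0],
    [0,0,0],
  ],
  delta_pos=[
    [0.001,0,0.025],
    [0,0,0.025],
    [0,0,0.025],
    [0,0,0.02],
    [0,0,0.012],
    [0,0,0],
    [0,0,0],
    [0,0,0],
    [0,0,0],
    [0,0,0],
    [0,0,0],
    [0,0,0],
    [0,0,0],
    [0,0,0],
  ],
  gripper=[0.085,0.085,0.085,0.085,0.085,0.085,0.03,0.01,0.01,0.01,0.01,0.01,0.01,0.01],
  grip_force=80,
)

```text
time: 2.93
tool_pos: [0.4689, 0.0192, 0.0155]
tcp_rot: [0.537, 3.095, 0.0]
wrist_force: [-0.2, -0.1, 1.3]
width: 0.119
grip_force: 0.4
```

```bash
python3 g.py 0.4500 0.2196 0.03
python3 - <<'E'
from h import *
cv2.imwrite("pics/top1.png",vision.read_camera("top")[...,::-1])
t=cv2.imread("pics/top1.png")
cv2.imwrite("pics/crop1.png",cv2.resize(t[150:260,230:400],None,fx=4,fy=4,interpolation=cv2.INTER_CUBIC))
E
```

```text
t 2.93 p [0.4689 0.0192 0.0155] xang 160.31 z [ 0.0008 -0.     -1.    ] w 0.119 gf 0.4 F [-0.2024 -0.104   1.28  ]
tool delta [ 0.0853  0.1823 -0.0146]
```

View pics/crop1.png

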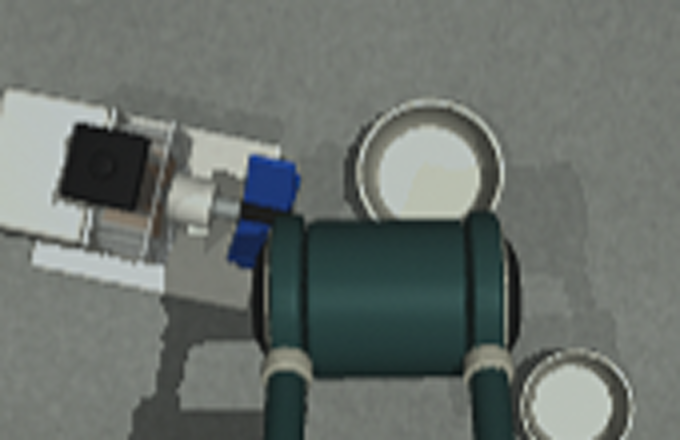

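Run:
```python
from h import *
print(proj("top",[[.4689,.0192,.034]]),proj("side",[[.4689,.0192,.034]]))
cv2.imwrite("pics/side1.png",vision.read_camera("side")[...,::-1])
t=cv2.imread("pics/side1.png")
cv2.imwrite("pics/crop2.png",cv2.resize(t[180:290,230:380],None,fx=5,fy=5,interpolation=cv2.INTER_CUBIC))
```

```text
[[325.65034886 227.19872182]] [[292.92597744 248.80277143]]
```

View pics/crop2.png

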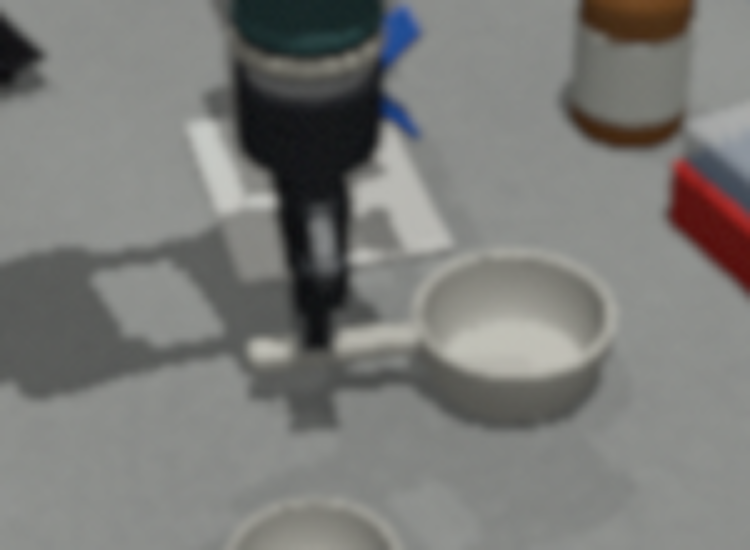

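Request:
jog_arm(
  turn=[
    [0,0,0],
    [0,0,0],
    [0,0,0],
    [0,0,0],
  ],
  delta_pos=[
    [0,0,0],
    [0,0,0],
    [0,0,0],
    [0,0,0],
  ],
  gripper=[0,0,0,0],
  grip_force=80,
)

```text
time: 3.37
tool_pos: [0.4686, 0.0192, 0.015]
tcp_rot: [-0.537, -3.095, 0.0]
wrist_force: [0.6, -0.1, 0.9]
width: 0.001
grip_force: 0.4
```

Run:
```python
from h import *
c=np.array([.5695,-.0185]);d=np.array([-.9415,.337])
for n in("side","top"):
    print(n,"tcp",proj(n,[[.4686,.0192,.015],[.4686,.0192,.034]]).round(1).tolist(),"handle end,grip,root z.033",proj(n,[[*(c+r*d),.033] for r in(.145,.107,.055,0)]).round(1).tolist())
cv2.imwrite("pics/side2.png",vision.read_camera("side")[...,::-1])
t=cv2.imread("pics/side2.png")
t=cv2.convertScaleAbs(cv2.resize(t[215:275,260:340],None,fx=9,fy=9,interpolation=cv2.INTER_CUBIC),alpha=1.3,beta=20)
cv2.imwrite("pics/crop3.png",t)
```

```text
side tcp [[292.9, 254.3], [292.8, 248.8]] handle end,grip,root z.033 [[279.1, 250.9], [293.2, 249.5], [312.2, 247.6], [332.1, 245.6]]
top tcp [[325.6, 227.4], [325.7, 227.3]] handle end,grip,root z.033 [[322.2, 239.5], [326.2, 227.2], [331.6, 210.6], [337.4, 193.3]]
```

View pics/crop3.png

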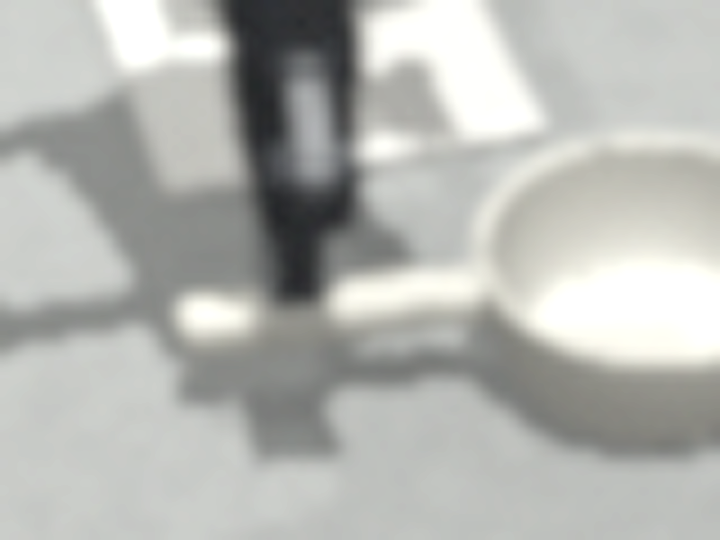

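Run:
```python
from h import *
c=np.array([.5695,-.0185]);d=np.array([-.9415,.337]);e=np.array([.337,.9415])
for r in(.107,.085):
  for l in(.008,-.008):
    print(r,l,proj("side",[[*(c+r*d+l*e),z] for z in(.040,.026)]).round(1).tolist())
a=cv2.imread("pics/side0.png").astype(int).mean(2);b=cv2.imread("pics/side2.png").astype(int).mean(2)
for x in(286,293,300,303): print(x,a[240:262,x].astype(int).tolist(),"\n   ",b[240:262,x].astype(int).tolist())
```

```text
0.107 0.008 [[292.7, 245.6], [292.8, 249.6]]
0.107 -0.008 [[293.5, 249.3], [293.6, 253.4]]
0.085 0.008 [[300.8, 244.8], [300.8, 248.8]]
0.085 -0.008 [[301.7, 248.5], [301.7, 252.5]]
286 [137, 136, 135, 134, 135, 136, 147, 168, 179, 176, 159, 132, 111, 113, 120, 114, 98, 88, 91, 105, 119, 125] 
    [90, 89, 89, 88, 89, 90, 96, 113, 140, 165, 169, 149, 122, 102, 93, 89, 89, 89, 92, 100, 111, 120]
293 [134, 134, 135, 135, 136, 147, 167, 178, 179, 167, 142, 116, 112, 120, 119, 104, 90, 86, 96, 113, 122, 127] 
    [17, 19, 19, 20, 18, 18, 20, 27, 55, 83, 94, 94, 91, 89, 90, 90, 90, 87, 82, 78, 78, 80]
300 [126, 126, 126, 127, 135, 153, 173, 180, 174, 152, 124, 112, 121, 124, 109, 90, 84, 93, 113, 125, 127, 131] 
    [77, 78, 79, 80, 90, 123, 158, 175, 172, 156, 132, 111, 103, 106, 97, 82, 78, 94, 118, 129, 131, 130]
303 [125, 125, 125, 128, 143, 166, 179, 178, 165, 139, 115, 110, 119, 119, 103, 88, 83, 90, 111, 123, 128, 132] 
    [105, 87, 79, 82, 104, 140, 165, 176, 170, 149, 124, 112, 116, 113, 97, 82, 78, 91, 115, 128, 131, 131]
```

Request:
jog_arm(
  turn=[
    [0,0,0],
    [0,0,0],
    [0,0,0],
    [0,0,0],
    [0,0,0],
    [0,0,0],
  ],
  delta_pos=[
    [0,0,0],
    [0,0,0],
    [0,0,0],
    [0,0,0],
    [0,0,0],
    [0,0,0],
  ],
  gripper=[0.05,0.05,0.05,0.05,0.05,0.05],
)

```text
time: 3.92
tool_pos: [0.4684, 0.0192, 0.015]
tcp_rot: [-0.537, -3.095, 0.0]
wrist_force: [0.2, -0.7, -0.0]
width: 0.588
grip_force: 0.0
```

Run:
```python
from h import *
print(read_state()["tool_pos"],read_state()["width"])
cv2.imwrite("pics/side3.png",vision.read_camera("side")[...,::-1])
t=cv2.imread("pics/side3.png")
t=cv2.convertScaleAbs(cv2.resize(t[200:275,260:340],None,fx=8,fy=8,interpolation=cv2.INTER_CUBIC),alpha=1.3,beta=20)
cv2.imwrite("pics/crop4.png",t)
```

```text
[0.46841043 0.01923836 0.01496815] 0.5880961960836404
```

View pics/crop4.png

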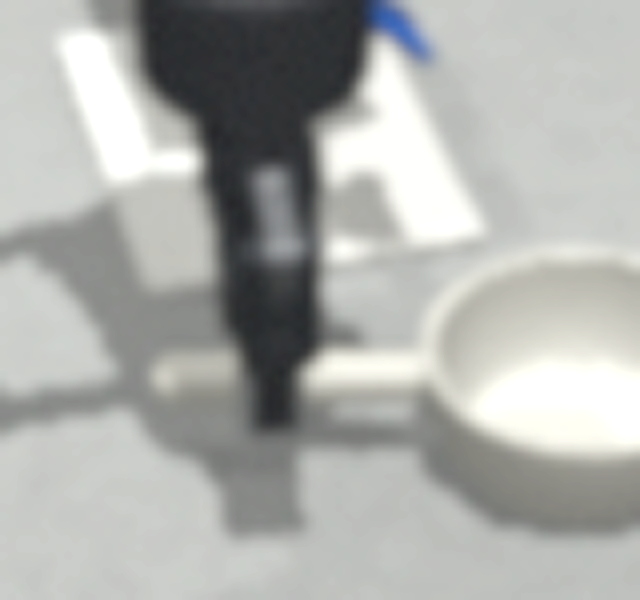

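Request:
jog_arm(
  turn=[
    [0,0,0],
    [0,0,0],
    [0,0,0],
    [0,0,0],
    [0,0,0],
    [0,0,0],
    [0,0,0],
    [0,0,0],
    [0,0,0],
    [0,0,0],
    [0,0,0],
    [0,0,0],
  ],
  delta_pos=[
    [0,0,0],
    [0,0,0],
    [0,0,0.005],
    [0,0,0.005],
    [0,0,0],
    [0,0,0],
    [0,0,0],
    [0,0,0],
    [0,0,0],
    [0,0,0],
    [0,0,0],
    [0,0,0],
  ],
  gripper=[0.07,0.07,0.07,0.07,0.0,0.0,0.0,0.0,0.0,0.0,0.0,0.0],
  grip_force=40,
)

```text
time: 4.97
tool_pos: [0.4687, 0.0192, 0.0052]
tcp_rot: [0.537, 3.095, 0.0]
wrist_force: [0.0, 0.1, 0.2]
width: 0.174
grip_force: 39.8
```

Request:
jog_arm(
  turn=[
    [0,0,0],
    [0,0,0],
    [0,0,0],
    [0,0,0],
    [0,0,0],
    [0,0,0],
    [0,0,0],
    [0,0,0],
    [0,0,0],
    [0,0,0],
    [0,0,0],
    [0,0,0],
  ],
  delta_pos=[
    [0,0,0],
    [0,0,0],
    [0,0,0.003],
    [0,0,0.002],
    [0,0,0],
    [0,0,0],
    [0,0,0],
    [0,0,0],
    [0,0,0],
    [0,0,0],
    [0,0,0],
    [0,0,0],
  ],
  gripper=[0.04,0.04,0.04,0.04,0.0,0.0,0.0,0.0,0.0,0.0,0.0,0.0],
  grip_force=80,
)

```text
time: 5.97
tool_pos: [0.4683, 0.0192, 0.0]
tcp_rot: [-0.537, -3.095, 0.0]
wrist_force: [-2.3, 0.1, 1.8]
width: 0.161
grip_force: 79.7
```

```bash
python3 g.py
python3 - <<'E'
from h import *
cv2.imwrite("pics/side4.png",vision.read_camera("side")[...,::-1])
t=cv2.imread("pics/side4.png")
t=cv2.convertScaleAbs(cv2.resize(t[200:275,260:360],None,fx=8,fy=8,interpolation=cv2.INTER_CUBIC),alpha=1.3,beta=20)
cv2.imwrite("pics/crop5.png",t)
E
```

```text
t 5.97 p [0.4683 0.0192 0.    ] xang 160.3 z [-0.0005 -0.0001 -1.    ] w 0.161 gf 79.7 F [-2.2663  0.1259  1.7978]
```

View pics/crop5.png

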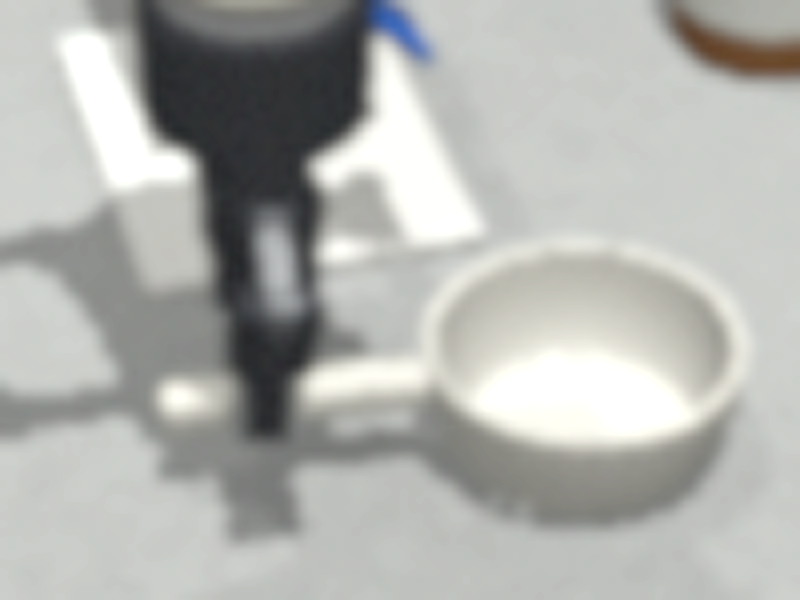

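Request:
jog_arm(
  turn=[
    [0,0,0],
    [0,0,0],
    [0,0,0],
    [0,0,0],
    [0,0,0],
    [0,0,0],
    [0,0,0],
    [0,0,0],
    [0,0,0],
    [0,0,0],
    [0,0,0],
    [0,0,0],
    [0,0,0],
  ],
  delta_pos=[
    [0,0,-0.003],
    [0,0,-0.006],
    [0,0,-0.006],
    [0,0,-0.003],
    [0.008,-0.001,0],
    [0.0122,-0.0016,0],
    [0.0122,-0.0016,0],
    [0.0122,-0.0015,0],
    [0.0122,-0.0016,0],
    [0.0122,-0.0015,0],
    [0.0074,-0.0009,0],
    [0,0,0],
    [0,0,0],
  ],
  gripper=[0,0,0,0,0,0,0,0,0,0,0,0,0],
  grip_force=100,
)

```text
time: 7.1
tool_pos: [0.3932, 0.036, 0.0182]
tcp_rot: [0.536, 3.095, 0.0]
wrist_force: [1.1, 0.2, -1.4]
width: 0.159
grip_force: 102.1
```

```bash
cat > rim.py <<'E'
from h import *
np.set_printoptions(precision=4,suppress=True)
# fit rim outer circle: cast edge pixels onto plane z, robust circle fit
def rim(n,c0,z,im,R=.055,show=True):
    g=cv2.GaussianBlur(im,(3,3),.7)[...,1].astype(np.float32)
    c=np.array(c0,float)
    for it in range(4):
        pts=[]
        for a in np.linspace(0,2*np.pi,180,endpoint=False):
            rr=np.arange(R-.008,R+.008,.0005)
            P=np.c_[c[0]+rr*np.cos(a),c[1]+rr*np.sin(a),np.full(len(rr),z)]
            q=proj(n,P).astype(np.float32); v=cv2.remap(g,q[:,0][None],q[:,1][None],1)[0]
            d=np.diff(v); i=d.argmin()
            if d[i]<-3.0: pts.append(P[i,:2])
        pts=np.array(pts)
        for _ in range(5):
            A=np.c_[2*pts,np.ones(len(pts))];s=np.linalg.lstsq(A,(pts**2).sum(1),rcond=None)[0]
            r=np.sqrt(s[2]+s[0]**2+s[1]**2);e=abs(np.hypot(*(pts-s[:2]).T)-r);k=e<max(2*np.median(e),.001)
            if k.all(): break
            pts=pts[k]
        c=s[:2]
    print(n,"z",z,"centre",c,"R",round(r,4),"n",len(pts))
    return c
E
python3 - <<'E'
from rim import *
import g
g.go(None)
p=read_state()["tool_pos"]; c=p[:2]+.1075*np.array([.9415,-.337])
print("expected",c)
rim("top",[.5695,-.0185],.045,cv2.imread("pics/top0.png")[...,::-1])
rim("side",[.5695,-.0185],.045,cv2.imread("pics/side0.png")[...,::-1])
for n in("top","side"):
    im=vision.read_camera(n); cv2.imwrite(f"pics/{n}5.png",im[...,::-1]); rim(n,c,.063,im)
E
```

```text
t 7.1 p [0.3932 0.036  0.0182] xang 160.33 z [ 0.0009 -0.     -1.    ] w 0.159 gf 102.1 F [ 1.0952  0.1738 -1.3846]
expected [ 0.4944 -0.0002]
top z 0.045 centre [ 0.5704 -0.018 ] R 0.0552 n 118
side z 0.045 centre [ 0.5702 -0.0197] R 0.0546 n 40
top z 0.063 centre [ 0.495  -0.0013] R 0.0553 n 139
side z 0.063 centre [ 0.4949 -0.005 ] R 0.0533 n 30
```

Request:
jog_arm(
  turn=[
    [0,0,0],
    [0,0,0],
    [0,0,0],
    [0,0,0],
    [0,0,0],
    [0,0,0],
    [0,0,0],
    [0,0,0],
    [0,0,0],
    [0,0,0],
    [0,0,0],
    [0,0,0],
    [0,0,0],
    [0,0,0],
    [0,0,0],
    [0,0,0],
    [0,0,0],
    [0,0,0],
    [0,0,0],
  ],
  delta_pos=[
    [0.001,0.008,0],
    [0.002,0.016,0],
    [0.002,0.016,0],
    [0.002,0.016,0],
    [0.002,0.016,0],
    [0.002,0.016,0],
    [0.002,0.016,0],
    [0.002,0.016,0],
    [0.002,0.016,0],
    [0.002,0.016,0],
    [0.002,0.016,0],
    [0.002,0.016,0],
    [0.001,0.007,0],
    [-0.004,0.001,0],
    [-0.007,0.001,0],
    [-0.004,0,0],
    [0,0,0],
    [0,0,0],
    [0,0,0],
  ],
  gripper=[0,0,0,0,0,0,0,0,0,0,0,0,0,0,0,0,0,0,0],
)

```text
time: 8.78
tool_pos: [0.4498, 0.2198, 0.018]
tcp_rot: [-0.539, -3.094, 0.001]
wrist_force: [-0.2, -0.4, -1.3]
width: 0.157
grip_force: 102.1
```

Run:
```python
import g
from h import *
g.go(None)
p=read_state()["tool_pos"]; c=p[:2]+np.array([.495-.3932,-.0018-.036]);r=c-np.array([.551,.1835])
print(c,"xd",r@[.216,.976],"yd",r@[-.976,.216])
```

```text
t 8.78 p [0.4498 0.2198 0.018 ] xang 160.23 z [-0.0005 -0.0003 -1.    ] w 0.157 gf 102.1 F [-0.1917 -0.3904 -1.3474]
[0.5516 0.182 ] xd -0.0013158509093570401 yd -0.0009071155937991005
```

Centred within about 1.5 mm. Lower 10 mm until contact, then release and rise.

Request:
jog_arm(
  turn=[
    [0,0,0],
    [0,0,0],
    [0,0,0],
    [0,0,0],
    [0,0,0],
  ],
  delta_pos=[
    [0,0.001,0.003],
    [0,0,0.003],
    [0,0,0.002],
    [0,0,0.0015],
    [0,0,0],
  ],
  gripper=[0,0,0,0,0],
)

```text
time: 9.2
tool_pos: [0.4499, 0.2214, 0.0083]
tcp_rot: [-0.537, -3.095, 0.001]
wrist_force: [-0.7, -0.9, -0.9]
width: 0.156
grip_force: 102.4
```

Request:
jog_arm(
  turn=[
    [0,0,0],
    [0,0,0],
    [0,0,0],
    [0,0,0],
    [0,0,0],
    [0,0,0],
    [0,0,0],
    [0,0,0],
    [0,0,0],
    [0,0,0],
    [0,0,0],
    [0,0,0],
    [0,0,0],
    [0,0,0],
    [0,0,0],
    [0,0,0],
  ],
  delta_pos=[
    [0,0,0],
    [0,0,0],
    [0,0,0],
    [0,0,0],
    [0,0,-0.01],
    [0,0,-0.03],
    [0,0,-0.04],
    [0,0,-0.04],
    [0,0,-0.04],
    [0,0,-0.032],
    [-0.014,-0.0246,0],
    [-0.014,-0.0246,0],
    [-0.014,-0.0246,0],
    [-0.0128,-0.0242,0],
    [0,0,0],
    [0,0,0],
  ],
  gripper=[0.045,0.045,0.045,0.045,0.045,0.045,0.045,0.045,0.045,0.045,0,0,0,0,0,0],
)

```text
time: 10.53
tool_pos: [0.4691, 0.1099, 0.2015]
tcp_rot: [0.542, 3.094, 0.001]
wrist_force: [0.5, -0.7, -0.1]
width: -0.001
grip_force: 0.0
```

Run:
```python
import g
from rim import *
g.go([.4684,.1106,.152])
p=read_state()["tool_pos"]
for n in("side","top"):
    im=vision.read_camera(n); cv2.imwrite(f"pics/{n}6.png",im[...,::-1])
    rim(n,[.5516,.183],.053,im)
    print(n,proj(n,[p,p+[0,0,.018],[.532,.0985,.14]]).round(1).tolist())
t=cv2.imread("pics/side6.png")
cv2.imwrite("pics/crop6.png",cv2.convertScaleAbs(cv2.resize(t[130:250,230:350],None,fx=5,fy=5,interpolation=cv2.INTER_CUBIC),alpha=1.2,beta=15))
```

```text
t 10.53 p [0.4691 0.1099 0.2015] xang 160.13 z [ 0.001   0.0005 -1.    ] w -0.001 gf 0.0 F [ 0.5277 -0.6504 -0.1443]
tool delta [0.0009 0.0004 0.0495]Traceback (most recent call last):
  File "<stdin>", line 7, in <module>
  File "rim.py", line 17, in rim
    A=np.c_[2*pts,np.ones(len(pts))];s=np.linalg.lstsq(A,(pts**2).sum(1),rcond=None)[0]
                                                         ~~~~~~~~~~~~^^^
    return umr_sum(a, axis, dtype, out, keepdims, initial, where)
numpy.exceptions.AxisError: axis 1 is out of bounds for array of dimension 1
```

Run:
```python
from h import *
p=read_state()["tool_pos"]
cv2.imwrite("pics/top6.png",vision.read_camera("top")[...,::-1])
t=cv2.imread("pics/side6.png");u=cv2.imread("pics/top6.png")
for n in("side","top"): print(n,proj(n,[p,p+[0,0,.018],[.532,.0985,.14]]).round(1).tolist())
f=lambda im,x,y:cv2.convertScaleAbs(cv2.resize(im[y:y+110,x:x+80],None,fx=5,fy=5,interpolation=cv2.INTER_CUBIC),alpha=1.2,beta=15)
cv2.imwrite("pics/crop6.png",np.hstack([f(t,250,150),f(u,240,150)]))
```

```text
side [[276.3, 180.0], [276.1, 174.0], [299.7, 195.8]]
top [[289.8, 226.6], [289.1, 226.4], [296.0, 203.7]]
```

View pics/crop6.png

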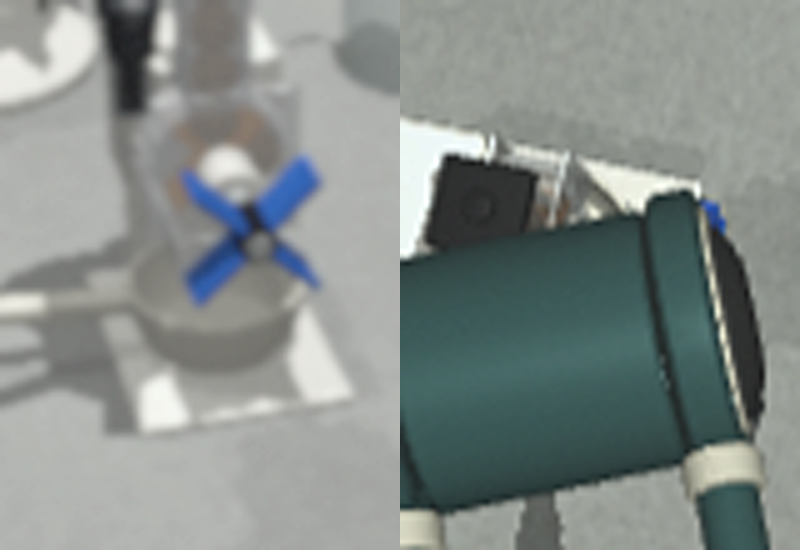

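Request:
jog_arm(
  turn=[
    [0,0,0],
    [0,0,0],
    [0,0,0],
    [0,0,0],
    [0,0,0],
    [0,0,0],
    [0,0,0],
    [0,0,0],
    [0,0,0],
  ],
  delta_pos=[
    [0,0,0.025],
    [0,0,0.0255],
    [-0.01,0.0013,0],
    [-0.01,0.0013,0],
    [-0.008,0.001,0],
    [-0.008,0.001,0],
    [-0.007,0.0009,0],
    [-0.007,0.0009,0],
    [0,0,0],
  ],
  gripper=[0,0,0,0,0,0,0,0,0],
)

```text
time: 11.38
tool_pos: [0.5228, 0.1009, 0.1552]
tcp_rot: [0.535, 3.088, 0.004]
wrist_force: [0.9, 0.6, 1.1]
width: -0.0
grip_force: 0.0
```

```bash
cat > k.py <<'E'
from h import *
import g,sys
g.go(None); p=read_state()["tool_pos"]; d=p[:2]-[.532,.0985]; print("rel knob xd",d@[.216,.976],"yd",d@[-.976,.216])
im=vision.read_camera("side"); cv2.imwrite(f"pics/{sys.argv[1]}.png",im[...,::-1])
h=cv2.cvtColor(im,cv2.COLOR_RGB2HSV); m=((h[...,0]>100)&(h[...,0]<128)&(h[...,1]>120))[170:225,275:330]
for r in range(8,46,3): print("".join("#" if v else "." for v in m[r]))
# brown in dish
b=((h[...,0]>3)&(h[...,0]<20)&(h[...,1]>70))[205:225,278:312]; print("brown px in dish",b.sum())
E
python3 k.py k1
```

```text
t 11.38 p [0.5228 0.1009 0.1552] xang 160.34 z [ 0.0083  0.0013 -1.    ] w -0.0 gf 0.0 F [0.8881 0.584  1.1215]
rel knob xd 0.00035562351196234525 yd 0.009511560398864208
.......................................................
..........................##...........................
..........................###..........................
.........................###...........................
........................####...........................
........##############..#################..............
........################.....##############............
.........########.....#................................
.......................##..............................
.......................###.............................
.......................###.............................
........................#..............................
.......................................................
brown px in dish 0
```

Request:
jog_arm(
  turn=[
    [0,0,0],
    [0,0,0],
    [0,0,0],
    [0,0,0],
  ],
  delta_pos=[
    [-0.003,0,0.002],
    [-0.003,0,0],
    [0,0,0],
    [0,0,0],
  ],
  gripper=[0,0,0,0],
)

```text
time: 11.77
tool_pos: [0.5237, 0.0978, 0.1475]
tcp_rot: [-0.537, -3.094, 0.001]
wrist_force: [-0.0, 0.5, -0.3]
width: -0.004
grip_force: 0.0
```

```bash
python3 k.py k2
```

```text
t 11.77 p [0.5237 0.0978 0.1475] xang 160.29 z [-0.0011 -0.0002 -1.    ] w -0.004 gf 0.0 F [-0.0186  0.5163 -0.254 ]
rel knob xd -0.002474454885680257 yd 0.007972900249271213
.......................................................
.......................................................
................................#####..................
............####.............########..................
.............#######......########.....................
..................#######.######.......................
.....................####..............................
...................####.......###......................
................#######........######..................
.............########................#.................
..............#####....................................
...............#.......................................
.......................................................
brown px in dish 23
```

Request:
jog_arm(
  turn=[
    [0,0,0],
    [0,0,0],
    [0,0,0],
    [0,0,0],
    [0,0,0],
    [0,0,0],
    [0,0,0],
    [0,0,0],
    [0,0,0],
    [0,0,0],
    [0,0,0],
    [0,0,0],
    [0,0,0],
    [0,0,0],
    [0,0,0],
    [0,0,0],
    [0,0,0],
  ],
  delta_pos=[
    [0,0,-0.025],
    [0,0,-0.03],
    [0.02,-0.0026,0],
    [0.02,-0.0026,0],
    [0.0165,-0.002,0],
    [0,0,0],
    [0,0,0.025],
    [0,0,0.027],
    [-0.01,0.0013,0],
    [-0.01,0.0013,0],
    [-0.008,0.001,0],
    [-0.008,0.001,0],
    [-0.008,0.0012,0],
    [-0.008,0.001,0],
    [-0.007,0.001,0],
    [0,0,0],
    [0,0,0],
  ],
  gripper=[0,0,0,0,0,0,0,0,0,0,0,0,0,0,0,0,0],
)

```text
time: 13.23
tool_pos: [0.5344, 0.0973, 0.1588]
tcp_rot: [0.536, 3.08, 0.006]
wrist_force: [-0.1, -0.3, -0.1]
width: 0.003
grip_force: 0.0
```

```bash
python3 k.py k3
```

```text
t 13.23 p [0.5344 0.0973 0.1588] xang 160.24 z [ 0.0152  0.0011 -0.9999] w 0.003 gf 0.0 F [-0.0875 -0.3159 -0.1098]
rel knob xd -0.0006027956648378628 yd -0.0026343797038218737
.......................................................
...............................###.....................
..............................#####....................
............................######.....................
..........########........######.......................
............############..####.........................
....................#####....###.......................
....................###.......########.................
...................#####............####...............
.................######................................
................#####..................................
.................###...................................
.......................................................
brown px in dish 34
```

Request:
jog_arm(
  turn=[
    [0,0,0],
    [0,0,0],
    [0,0,0],
    [0,0,0],
  ],
  delta_pos=[
    [0,0,0],
    [0,0,0],
    [0,0,0],
    [0,0,0],
  ],
  gripper=[0,0,0,0],
)

```text
time: 13.62
tool_pos: [0.5258, 0.0977, 0.1503]
tcp_rot: [-0.537, -3.094, 0.001]
wrist_force: [0.2, 0.3, 0.1]
width: -0.003
grip_force: 0.0
```

```bash
python3 k.py k4
```

```text
t 13.62 p [0.5258 0.0977 0.1503] xang 160.31 z [-0.0017 -0.0002 -1.    ] w -0.003 gf 0.0 F [0.1644 0.3066 0.1472]
rel knob xd -0.002150186118834845 yd 0.005874180770715676
.......................................................
.......................................................
................................#####..................
............####..............########.................
..............######.......########....................
..................#######.######.......................
.....................####..............................
..................#####.......##.......................
................#######........#####...................
.............########...............##.................
.............######....................................
...............#.......................................
.......................................................
brown px in dish 51
```

Second click done. Third, same cycle.

Request:
jog_arm(
  turn=[
    [0,0,0],
    [0,0,0],
    [0,0,0],
    [0,0,0],
    [0,0,0],
    [0,0,0],
    [0,0,0],
    [0,0,0],
    [0,0,0],
    [0,0,0],
    [0,0,0],
    [0,0,0],
    [0,0,0],
    [0,0,0],
    [0,0,0],
    [0,0,0],
    [0,0,0],
    [0,0,0],
    [0,0,0],
  ],
  delta_pos=[
    [0,0,-0.025],
    [0,0,-0.03],
    [0.02,-0.0026,0],
    [0.02,-0.0026,0],
    [0.0185,-0.002,0],
    [0,0,0],
    [0,0,0.025],
    [0,0,0.029],
    [-0.01,0.0013,0],
    [-0.01,0.0013,0],
    [-0.008,0.001,0],
    [-0.008,0.001,0],
    [-0.008,0.0012,0],
    [-0.008,0.001,0],
    [-0.007,0.001,0],
    [0,0,0],
    [0,0,0],
    [0,0,0],
    [0,0,0],
  ],
  gripper=[0,0,0,0,0,0,0,0,0,0,0,0,0,0,0,0,0,0,0],
)

```text
time: 15.25
tool_pos: [0.5401, 0.0962, 0.1638]
tcp_rot: [0.533, 3.069, 0.004]
wrist_force: [6.2, -8.0, 21.6]
width: -0.001
grip_force: 11.2
```

```bash
python3 k.py k5
```

```text
t 15.25 p [0.5401 0.0962 0.1638] xang 160.29 z [ 0.0265 -0.002  -0.9996] w -0.001 gf 11.2 F [ 6.2477 -8.014  21.5555]
rel knob xd -0.0005168327814001066 yd -0.008399028364965465
.......................................................
.......................................................
...........................####........................
..........................####.........................
.........................####..........................
........################.#####.........................
.........###############.....############..............
......................#........###########.............
.....................####..............................
....................####...............................
...................#####...............................
....................###................................
.......................................................
brown px in dish 62
```

Request:
jog_arm(
  turn=[
    [0,0,0],
    [0,0,0],
    [0,0,0],
  ],
  delta_pos=[
    [0,0,-0.01],
    [0,0,-0.01],
    [0,0,0],
  ],
  gripper=[0,0,0],
)

```text
time: 15.55
tool_pos: [0.5302, 0.0982, 0.176]
tcp_rot: [0.537, 3.09, 0.003]
wrist_force: [-0.0, -0.4, -0.5]
width: -0.001
grip_force: 0.0
```

```bash
python3 k.py k6
```

```text
t 15.55 p [0.5302 0.0982 0.176 ] xang 160.27 z [ 0.0059  0.001  -1.    ] w -0.001 gf 0.0 F [-0.0088 -0.4023 -0.5063]
rel knob xd -0.000685384909245013 yd 0.0016772112457848578
.......................................................
..................................#....................
................................#####..................
............####.............########..................
.............#######......########.....................
.................########.######.......................
.....................####..............................
...................####.......###......................
................########.......######..................
..............########...............#.................
..............#####....................................
.......................................................
.......................................................
brown px in dish 57
```

Request:
jog_arm(
  turn=[
    [0,0,0],
    [0,0,0],
    [0,0,0],
    [0,0,0],
    [0,0,0],
    [0,0,0],
    [0,0,0],
    [0,0,0],
    [0,0,0],
    [0,0,0],
    [0,0,0],
  ],
  delta_pos=[
    [0,0,-0.015],
    [0,0,-0.02],
    [0.028,0,0],
    [0.028,0,0],
    [0.028,0,0],
    [0.028,0,0],
    [0.005,0.022,0],
    [0,0.022,0],
    [0,0.022,0],
    [0,0.022,0],
    [0,0,0],
  ],
  gripper=[0,0,0,0,0,0,0.02,0.045,0.045,0.045,0.045],
)

```text
time: 16.52
tool_pos: [0.4469, 0.2233, 0.2062]
tcp_rot: [-0.534, -3.095, -0.002]
wrist_force: [0.2, 1.0, 0.0]
width: 0.526
grip_force: 0.0
```

Run:
```python
from rim import *
import g
g.go([.4499,.2214,.0085])
s=vision.read_camera("side");t=vision.read_camera("top")
cv2.imwrite("pics/side7.png",s[...,::-1]);cv2.imwrite("pics/top7.png",t[...,::-1])
print("chute side",proj("side",[.551,.1835,.02]),"top",proj("top",[.551,.1835,.02]))
f=lambda im,x,y,w,k:cv2.convertScaleAbs(cv2.resize(im[y:y+w,x:x+w,::-1],None,fx=k,fy=k,interpolation=cv2.INTER_CUBIC),alpha=1.4,beta=15)
cv2.imwrite("pics/crop7.png",np.hstack([f(s,265,175,64,6.25),f(t,230,160,80,5)]))
```

```text
t 16.52 p [0.4469 0.2233 0.2062] xang 160.44 z [-0.001   0.0012 -1.    ] w 0.526 gf 0.0 F [0.2431 0.9865 0.0444]
tool delta [-0.0037 -0.0009  0.1977]
chute side [[292.4907 214.178 ]] top [[270.8182 201.4741]]
```

View pics/crop7.png

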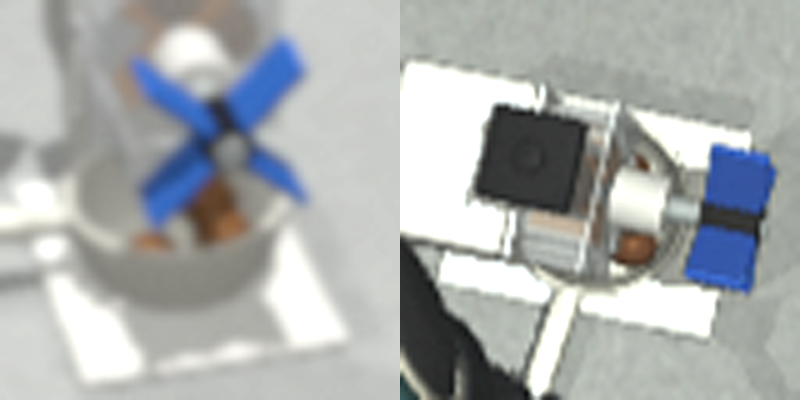

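Run:
```python
from h import *
for f in("k2","k4","k6","side7"):
    h=cv2.cvtColor(cv2.imread(f"pics/{f}.png"),cv2.COLOR_BGR2HSV)
    b=((h[...,0]>=2)&(h[...,0]<22)&(h[...,1]>60))
    print(f,b[200:218,278:312].sum())
    for r in range(200,218): print("".join("#" if v else "." for v in b[r,278:312]))
```

```text
k2 26
..................................
..................................
..................................
..................................
..................................
..................................
..................................
..................................
..................................
................###...............
................####..............
...............#####..............
..............######..............
............########..............
..................................
..................................
..................................
..................................
k4 58
..................................
..................................
..................................
..................................
..................................
..................................
..................................
..................................
.................###..............
................#####.............
.......##.......######............
......####.....#######............
.....######...########............
...
[... 746 characters left out ...]
..........................
..................................
side7 80
..................................
..................................
..................................
..................................
.....................###..........
....................####..........
...................######.........
...................######.........
..................#######.........
.................#########........
..................#########.......
..................#########.......
.........##.......########........
........######.....######.........
.........#####....................
..................................
..................................
..................................
```

Request:
jog_arm(
  turn=[
    [0,0,0],
    [0,0,0],
    [0,0,0],
    [0,0,0],
    [0,0,0],
    [0,0,0],
    [0,0,0],
    [0,0,0],
    [0,0,0],
    [0,0,0],
    [0,0,0],
    [0,0,0],
    [0,0,0],
    [0,0,0],
  ],
  delta_pos=[
    [-0.0037,-0.001,0.03],
    [0,0,0.035],
    [0,0,0.035],
    [0,0,0.035],
    [0,0,0.03],
    [0,0,0.02],
    [0,0,0.0125],
    [0,0,0],
    [0,0,0],
    [0,0,0],
    [0,0,0],
    [0,0,0],
    [0,0,0],
    [0,0,0],
  ],
  gripper=[0.05,0.05,0.05,0.05,0.05,0.05,0.05,0.05,0.03,0,0,0,0,0],
  grip_force=100,
)

```text
time: 17.78
tool_pos: [0.4509, 0.2186, 0.0109]
tcp_rot: [0.537, 3.093, 0.002]
wrist_force: [-0.0, -0.2, 3.1]
width: 0.156
grip_force: 98.0
```

```bash
python3 g.py
```

```text
t 17.78 p [0.4509 0.2186 0.0109] xang 160.31 z [ 0.0026  0.0009 -1.    ] w 0.156 gf 98.0 F [-0.0149 -0.2437  3.0623]
```

Run:
```python
from h import *
for q in([.565,.205,.029],[.56,.21,.029],[.565,.205,.044],[.565,.17,.029],[.53,.17,.029],[.57,.17,.029+.02]): print(q,(proj("side",[q])[0]-[278,200]).round(1))
```

```text
[0.565, 0.205, 0.029] [15.3  7.1]
[0.56, 0.21, 0.029] [13.2  6.8]
[0.565, 0.205, 0.044] [15.3  3.1]
[0.565, 0.17, 0.029] [20.5 12.7]
[0.53, 0.17, 0.029] [10.3 15.9]
[0.57, 0.17, 0.049] [21.9  6.9]
```

Request:
jog_arm(
  turn=[
    [0,0,0],
    [0,0,0],
    [0,0,0],
    [0,0,0],
  ],
  delta_pos=[
    [0,0,-0.002],
    [0,0,-0.002],
    [0,0,-0.002],
    [0,0,0],
  ],
  gripper=[0,0,0,0],
)

```text
time: 18.12
tool_pos: [0.4491, 0.218, 0.0155]
tcp_rot: [-0.537, -3.094, 0.001]
wrist_force: [-0.9, 0.4, -1.3]
width: 0.153
grip_force: 97.8
```

```bash
python3 g.py
```

```text
t 18.12 p [0.4491 0.218  0.0155] xang 160.3 z [-0.0009 -0.0003 -1.    ] w 0.153 gf 97.8 F [-0.8823  0.3687 -1.3458]
```

Request:
jog_arm(
  turn=[
    [0,0,0],
    [0,0,0],
    [0,0,0],
    [0,0,0],
    [0,0,0],
    [0,0,0],
    [0,0,0],
    [0,0,0],
    [0,0,0],
    [0,0,0],
    [0,0,0],
    [0,0,0],
    [0,0,0],
    [0,0,0],
    [0,0,0],
    [0,0,0],
    [0,0,0],
    [0,0,0],
    [0,0,0],
    [0,0,0],
  ],
  delta_pos=[
    [0.003,0,-0.001],
    [0.006,-0.001,0],
    [0.004,-0.002,0],
    [0.001,-0.006,0],
    [-0.001,-0.01,0],
    [-0.0018,-0.0138,0],
    [-0.0018,-0.0138,0],
    [-0.0018,-0.0138,0],
    [-0.0018,-0.0138,0],
    [-0.0018,-0.0138,0],
    [-0.0018,-0.0138,0],
    [-0.0018,-0.0138,0],
    [-0.0018,-0.0138,0],
    [-0.0018,-0.0138,0],
    [-0.0018,-0.0138,0],
    [-0.0018,-0.0138,0],
    [-0.0018,-0.0138,0],
    [-0.0018,-0.0138,0],
    [-0.001,-0.009,0],
    [-0.0005,-0.004,0],
  ],
  gripper=[0,0,0,0,0,0,0,0,0,0,0,0,0,0,0,0,0,0,0,0],
)

```text
time: 19.78
tool_pos: [0.3886, 0.0135, 0.0164]
tcp_rot: [-0.54, -3.094, 0.001]
wrist_force: [-0.4, 0.4, -2.5]
width: 0.155
grip_force: 97.9
```

Run:
```python
from rim import *
import g
g.go(None)
p=read_state()["tool_pos"]; c=p[:2]+.1075*np.array([.9415,-.337]);print(c)
for n in("top","side"):
    im=vision.read_camera(n); cv2.imwrite(f"pics/{n}8.png",im[...,::-1]); c1=rim(n,c,p[2]+.045,im)
    h=cv2.cvtColor(im,cv2.COLOR_RGB2HSV);b=((h[...,0]>=2)&(h[...,0]<22)&(h[...,1]>60))
    x,y=proj(n,[*c,.04])[0].astype(int)
    for r in range(y-14,y+14): print("".join("#" if v else "." for v in b[r,x-20:x+20]))
im=vision.read_camera("top"); rim("top",[.561,-.336],.062,im,R=.066)
```

```text
t 19.78 p [0.3886 0.0135 0.0164] xang 160.2 z [-0.0005 -0.0004 -1.    ] w 0.155 gf 97.9 F [-0.381   0.3703 -2.522 ]
[ 0.4898 -0.0227]
top z 0.061435882756559104 centre [ 0.489 -0.022] R 0.0551 n 138
........................................
........................................
........................................
........................................
.........................####...........
.............######....#######..........
............########..#########.........
............#########.#########.........
...........####################.........
...........####################.........
...........##########.#########.........
............#########.########..........
............########...######...........
..............#####.....................
........................................
.....................###................
...................#######..............
..................#########.............
..................#########.............
..................##########............
..................#########.............
..................#########.............
[... 813 characters left out ...]
..............#########..........
.....................#########..........
.....................############.......
...................################.....
................###################.....
..............#####################.....
..............#########..##########.....
.............##########...#######.......
.............#########.....####.........
...............#######..................
........................................
........................................
........................................
........................................
........................................
........................................
top z 0.062 centre [ 0.5614 -0.3352] R 0.0648 n 132
```

Request:
jog_arm(
  turn=[
    [0,0,0],
    [0,0,0],
    [0,0,0],
    [0,0,0],
    [0,0,0],
    [0,0,0],
    [0,0,0],
    [0,0,0],
  ],
  delta_pos=[
    [0,0,-0.004],
    [0,0,-0.009],
    [0,0,-0.014],
    [0,0,-0.016],
    [0,0,-0.016],
    [0,0,-0.01],
    [0,0,-0.006],
    [0,0,0],
  ],
  gripper=[0,0,0,0,0,0,0,0],
)

```text
time: 20.6
tool_pos: [0.3911, 0.0154, 0.0934]
tcp_rot: [0.536, 3.092, 0.001]
wrist_force: [-0.1, 1.3, -1.5]
width: 0.157
grip_force: 97.9
```

Request:
jog_arm(
  turn=[
    [0,0,0],
    [0,0,0],
    [0,0,0],
    [0,0,0],
    [0,0,0],
    [0,0,0],
    [0,0,0],
    [0,0,0],
    [0,0,0],
    [0,0,0],
    [0,0,0],
    [0,0,0],
    [0,0,0],
    [0,0,0],
    [0,0,0],
    [0,0,0],
    [0,0,0],
    [0,0,0],
    [0,0,0],
    [0,0,0],
  ],
  delta_pos=[
    [-0.002,-0.003,0],
    [-0.004,-0.006,0],
    [-0.007,-0.01,0],
    [-0.01,-0.015,0],
    [-0.01,-0.015,0],
    [-0.01,-0.015,0],
    [-0.01,-0.015,0],
    [-0.01,-0.015,0],
    [-0.01,-0.015,0],
    [-0.01,-0.015,0],
    [-0.01,-0.015,0],
    [-0.01,-0.015,0],
    [-0.01,-0.015,0],
    [-0.01,-0.015,0],
    [-0.01,-0.015,0],
    [-0.01,-0.015,0],
    [-0.01,-0.012,0],
    [-0.006,-0.008,0],
    [-0.0025,-0.0034,0],
    [0,0,0],
  ],
  gripper=[0,0,0,0,0,0,0,0,0,0,0,0,0,0,0,0,0,0,0,0],
)

```text
time: 22.27
tool_pos: [0.4615, -0.2635, 0.0911]
tcp_rot: [-0.539, -3.094, -0.001]
wrist_force: [0.1, -0.2, -2.0]
width: 0.153
grip_force: 97.9
```

```bash
cat > e.py <<'E'
from rim import *
import g,sys
g.go(None); z=float(sys.argv[1])
p=read_state()["tool_pos"]; c=p[:2]+np.array([.1004,-.0355]);print(c)
for n in("top","side"):
    im=vision.read_camera(n); cv2.imwrite(f"pics/{n}{sys.argv[2]}.png",im[...,::-1])
    c1=rim(n,c,z,im)
    if n=="top": print("tool delta to pan",(np.array([.5612,-.3354])-c1)@np.array([[-.9415,.337],[.337,.9415]]).T)
    h=cv2.cvtColor(im,cv2.COLOR_RGB2HSV);b=((h[...,0]>=2)&(h[...,0]<22)&(h[...,1]>60))
    x,y=proj(n,[*c,z-.02])[0].astype(int)
    print("brown",b[y-22:y+22,x-25:x+25].sum())
E
python3 e.py .134 9
```

```text
t 22.27 p [ 0.4615 -0.2635  0.0911] xang 160.24 z [-0.0007  0.0005 -1.    ] w 0.153 gf 97.9 F [ 0.0867 -0.2463 -2.0247]
[ 0.5619 -0.299 ]
top z 0.134 centre [ 0.5606 -0.3047] R 0.06 n 90
tool delta to pan [-0.0109 -0.0287]
brown 256
side z 0.134 centre [ 0.5591 -0.3037] R 0.0526 n 57
brown 335
```

Request:
jog_arm(
  turn=[
    [0,0,0],
    [0,0,0],
    [0,0,0],
    [0,0,0],
    [0,0,0],
    [0,0,0],
    [0,0,0],
  ],
  delta_pos=[
    [-0.002,-0.005,0],
    [-0.003,-0.009,0],
    [-0.003,-0.01,0],
    [-0.0025,-0.0075,0],
    [-0.001,-0.003,0],
    [0,0,0],
    [0,0,0],
  ],
  gripper=[0,0,0,0,0,0,0],
)

```text
time: 22.95
tool_pos: [0.4606, -0.2995, 0.0915]
tcp_rot: [-0.539, -3.095, -0.0]
wrist_force: [-0.2, 0.2, -2.0]
width: 0.155
grip_force: 97.9
```

```bash
python3 e.py .132 10
```

```text
t 22.95 p [ 0.4606 -0.2995  0.0915] xang 160.26 z [-0.0001  0.0003 -1.    ] w 0.155 gf 97.9 F [-0.2388  0.2109 -2.0341]
[ 0.561 -0.335]
top z 0.132 centre [ 0.5623 -0.3349] R 0.0545 n 96
tool delta to pan [ 0.0009 -0.0008]
brown 268
side z 0.132 centre [ 0.5617 -0.3365] R 0.0543 n 62
brown 339
```

Request:
jog_arm(
  turn=[
    [0,0,0],
    [0,0,0],
    [0,0,0],
    [0,0,0],
    [0,0,0],
    [0,0,0],
  ],
  delta_pos=[
    [0,0,0.004],
    [0,0,0.007],
    [0,0,0.006],
    [0,0,0.004],
    [0,0,0.002],
    [0,0,0],
  ],
  gripper=[0,0,0,0,0,0],
)

```text
time: 23.55
tool_pos: [0.4601, -0.2986, 0.0675]
tcp_rot: [-0.537, -3.094, -0.001]
wrist_force: [0.4, -0.2, -2.1]
width: 0.158
grip_force: 97.9
```

Request:
jog_arm(
  turn=[
    [0,0,0],
    [0,0,0],
    [0,0,0],
  ],
  delta_pos=[
    [0,0,0.001],
    [0,0,0.001],
    [0,0,0],
  ],
  gripper=[0,0,0],
)

```text
time: 23.8
tool_pos: [0.461, -0.2993, 0.0667]
tcp_rot: [0.537, 3.095, -0.0]
wrist_force: [0.2, 0.0, -0.9]
width: 0.152
grip_force: 97.9
```

Contact begins; a little further to level it out.

Request:
jog_arm(
  turn=[
    [0,0,0],
    [0,0,0],
    [0,0,0],
    [0,0,0],
  ],
  delta_pos=[
    [0,0,0.001],
    [0,0,0.001],
    [0,0,0],
    [0,0,0],
  ],
  gripper=[0,0,0,0],
)

```text
time: 24.13
tool_pos: [0.461, -0.2994, 0.0653]
tcp_rot: [0.537, 3.095, -0.001]
wrist_force: [-1.5, 0.7, 3.8]
width: 0.154
grip_force: 98.7
```

Request:
jog_arm(
  turn=[
    [0,0,0],
    [0,0,0],
    [0,0,0],
    [0,0,0],
    [0,0,0],
    [0,0,0],
    [0,0,0],
  ],
  delta_pos=[
    [0,0,0],
    [0,0,0],
    [0,0,0],
    [0,0,0],
    [0,0,0],
    [0,0,0],
    [0,0,0],
  ],
  gripper=[0,0,0.02,0.03,0.045,0.045,0.045],
  grip_force=20,
)

```text
time: 24.72
tool_pos: [0.4608, -0.2992, 0.0644]
tcp_rot: [-0.537, -3.095, -0.0]
wrist_force: [-0.3, 0.7, -0.0]
width: 0.528
grip_force: 0.0
```

Request:
jog_arm(
  turn=[
    [0,0,0],
    [0,0,0],
    [0,0,0],
    [0,0,0],
    [0,0,0],
    [0,0,0],
    [0,0,0],
  ],
  delta_pos=[
    [0,0,-0.01],
    [0,0,-0.02],
    [0,0,-0.03],
    [0,0,-0.03],
    [0,0,-0.03],
    [0,0,-0.02],
    [0,0,0],
  ],
  gripper=[0.045,0.045,0.045,0.045,0.045,0.045,0.045],
)

```text
time: 25.3
tool_pos: [0.464, -0.3014, 0.2117]
tcp_rot: [0.536, 3.085, -0.008]
wrist_force: [-0.2, -0.0, 1.9]
width: 0.53
grip_force: 0.0
```

```bash
sed -i 's/^p=.*/c=np.array([.561,-.3354])/' e.py
cat >> e.py <<'E'
    for r in range(y-12,y+14): print("".join("#" if v else "." for v in b[r,x-20:x+20]))
E
python3 e.py .107 11
```

```text
t 25.3 p [ 0.464  -0.3014  0.2117] xang 160.31 z [ 0.0091 -0.0065 -0.9999] w 0.53 gf 0.0 F [-0.2179 -0.0049  1.8681]
top z 0.107 centre [ 0.5621 -0.3352] R 0.0549 n 116
tool delta to pan [ 0.0008 -0.0005]
brown 253
..............#########.................
.............##########.................
.............##########...######........
.............####################.......
.............####################.......
.............#####################......
..............####################......
...............######..###########......
.......................###########......
........................#########.......
.........................######.........
...........................##...........
...........................##...........
.........................#######........
........................#########.......
.......................##########.......
.......................###########......
.......................###########......
.......................##########.......
.......................##########.......
........................########........
........................
[... 608 characters left out ...]
...
........................############....
.........................###########....
.........................############...
..........................#############.
............................############
.............................###########
.............................###########
......................###...############
....................####################
...................#####################
..................######################
..................######################
..................#####################.
...................##################...
......................##########........
........................................
........................................
```

The dish stands level on the pan, off centre by about 1 mm, with three nuts in it. Both cameras put the rim at the right height.

```bash
python3 -c "
from workcell import ticket
print(ticket.finish_job())"
```

```text
the job is handed in; nothing more can be done
None
```

The job is handed in: the dish is level on the balance pan, about 1 mm off centre, with exactly three walnuts in it after three clicks, and nothing spilled. It took about 25 s. Along the way my first grasp closed on top of the handle and briefly tipped the empty dish, and on the third click the finger jammed in the knob with about 22 N at the wrist before I raised it clear.

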